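# Unpin the guard hinge and hold its loose leaf in line

### The arm

A 6-joint arm with a two-finger parallel gripper is mounted at the origin on a cart in front of the work surface, level with it; the furniture and walls round the work are solid. World frame = base frame: x ahead of the robot, y to its left, z up, the work surface at z = 0. Lengths are in m, angles in rad, forces in N, time in s.
With the tool pointing down it reaches from about 0.275 to 0.875 m from the base axis. Payload 12.5 kg.
Tool frame: the origin (TCP) lies at the very end of the fingers, on their centre line; the grasp point (between the pads) lies 19 mm behind it; x points along the fingers, y is the direction in which the jaws open and shut, and the axes are right-handed (so a half turn about x gives the same grasp; the last joint's range is limited). The gripper opens to 85 mm and grips with 20 to 120 N. Pads are 22 mm wide; open, the fingers measure 114 mm over their backs; the gripper's body (76 mm by 85 mm) begins 54 mm behind the grasp point. The pads swing forward as they close: fully open they stand 13 mm farther back than shut.
Start: joints at [-0.085, 0.351, 1.652, -0, 1.139, -0.085], TCP at [0.55, 0, 0.231] pointing down, gripper open.
Joint ranges: [-2.75, 2.75], [-0.79, 2.1], [0.01, 2.65], [-1.57, 4.71], [0.07, 3.14], [-2.87, 2.87]. Speed limits (rad/s): [2.22, 2.22, 2.79, 3.14, 3.14, 3.14].

### API

Orientations are given as a 3x3 rotation matrix whose columns are the frame's x, y, z axes.
In Python, from bench import manip gives the robot as it stands. Calls block until the motion is done:
- manip.move_ptp(position, orientation): joint-space move of the TCP to a pose.
- manip.move_l(position, attitude=None, max_speed=0.15): straight line of the TCP; attitude=None keeps the orientation; max_speed is the mean speed in m/s.
- manip.move_j(angles): joint-space move.
- manip.set_gripper(opening, effort=None): opening from 0.0 (shut) to 1.0 (fully open); effort is the grip in N (None keeps the last); returns when the fingers have stopped.
- manip.dwell(seconds).
- manip.inverse_kinematics(position, orientation): joint angles nearest the present ones, or None.
- manip.grab_frame(name): name is "scene" or "side" or "wrist"; returns (picture, depth): 400x640x3 uint8, red, green, blue; 400x640 float32, m along the optical axis (not along the pixel's ray), 0 where there is no reading.
- manip.get_calibration(name): a dict with "camera_matrix" (3x3 intrinsics, pixels), "R" (3x3) and "t" (3): a world point X has camera coordinates R X + t. Camera axes: x right, y down, z forward; pixel columns grow to the right and rows downward; lengths in m; the calibration is good to about 2 mm. A picture is of the moment at which its call begins: read the wrist's pose just before it. get_calibration takes no time and is no camera call; for the wrist camera it gives the pose at the moment of the call.
A pose or a line that the arm cannot do raises manip.Unreachable and nothing moves.
- manip.sign_off(): hands the job in, once; it reports no verdict.
Trained networks look in the newest picture that a camera, given by its name, has taken for a name from the list of things; names that differ only in an ending like _2 or _b are one class to them, and where a whole thing is asked for, a point or a joint stands for the part that bears it (a point fixed in the world has none). Each returns a list of dicts, best first, with "confidence" (0 to 1); they miss things now and then, are a little off and sometimes report something else, mostly with a low value. They report only what shows in the picture. A call takes as long as a camera call. They do not tell look-alikes from the thing itself.
- manip.look_for(camera, name): "at" ([x, y, z] in m, in world coordinates, good to about 4 mm: the middle of the surface that is visible of it).
Readings, each from a call of its own:
- manip.current_time(): time.
- manip.current_qpos(): joint angles.
- manip.current_joint_vel(): joint speeds.
- manip.current_joint_torque(): joint torques, N m.
- manip.current_ee_pos(): TCP position.
- manip.current_tcp_rot(): TCP orientation.
- manip.current_force(): force on the tool from outside, world axes, zero at the start.
- manip.current_ft_torque(): the same for the moment, N m.
- manip.current_grip_width(): opening from 0.0 (shut) to 1.0 (fully open).
Only numpy, scipy, OpenCV 4.12 (cv2) and the standard library are available. Lean on these libraries where they do the work, as an engineer would, in place of code of your own. Each camera call takes 0.05 s, during which the arm holds its last target.

### The job

Draw the red-knobbed hinge pin up out of the jamb block's hinge and park it upright in the blue side notch, hanging by its knob, and let go of it. Then take the hinge leaf that matches (the one with a single knuckle in the middle of its edge) out of its stand, bring its knuckle in between the two knuckles of the jamb block so that the holes line up for the pin (the brass V behind them locates it), and finish while still gripping the leaf there, upright and still. Leave the other leaf and everything else on the bench where it is.

Things in the scene. Friction and masses are not known exactly. Their poses are not given: they have to be found in the camera images.
- jamb: Fixed jamb block. Origin on the bench under the vertical hinge axis; x from the axis into the post (the loose leaf belongs on the -x side), y towards the blue pin rest. Base plate x -26..66, y -40..90, z 0..10 mm; aluminium post x 18..50, y -30..30 mm; two steel knuckles (24 mm outside, 12 mm bore) on the axis at z 20..38 and 66..84 mm. Its top is z = 84 mm everywhere; only the pin is higher.
- jamb_bore (a point): Where the centre of the loose leaf's hole must come: on the hinge axis, 52 mm above the bench, in the middle of the 28 mm gap between the jamb knuckles; axes as the jamb. The knuckle enters along +x. Behind the gap a rigid brass V saddle opens to -x; its two 45 degree faces touch a 24 mm knuckle just when it is on the axis.
- notch (a point): Middle of the notch in the blue pin rest, at its top face, 84 mm above the bench, at x 8, y 68 mm from the hinge axis; axes as the jamb. Notch 13 mm wide in y, plate 8 mm thick, closed end 12 mm to +x, open end 20 mm to -x, open above and below. The shank goes in from above or from the front; the knob rests on the top face.
- pin: Hinge pin, about 40 g: red knob 22 mm across, 30 mm high, on a steel shank 8 mm across, 62 mm long. Origin at the centre of the knob's underside, z up the knob. At the start it stands in the jamb's knuckles, knob on the upper one (origin 84 mm above the bench), and draws straight up.
- leaf: Matching leaf, steel, about 0.2 kg: one knuckle (24 mm outside, 12 mm bore, 20 mm high) in the middle of one edge. Origin at the centre of its hole, z up along the hole; plate x -88..-18, z -30..30 mm, 8 mm thick in y; mass centre near x -46 mm. Stands in its stand's slot, origin 36 mm above the bench, same axes as the stand, knuckle away from the robot. Grip the plate across its 8 mm.
- stand: Fixed grey stand of the matching leaf: base 80x60x6 mm, two walls 62 mm long to 20 mm above the bench, an 11 mm slot along x between them. Origin under its centre on the bench; the leaf's hole is 53 mm from it in x. The two stands may have changed places.
- other_leaf: The other hinge leaf, which does not match: same plate, but two 16 mm high knuckles, at the top and the bottom of the edge. Same axes and height in its own, equal stand. Leave it alone.
- tape_roll: Roll of tape, 92 mm across, 48 mm high, at the back. Bystander; origin under its centre.
- hex_block: White block with black hex keys, 36x60x82 mm, at the back. Bystander; origin under its centre.
- dropper: Brown dropper bottle, 30 mm across, 92 mm high. Bystander; origin under its centre.
- bottle_left_2: Wash bottle, 69 mm across, 237 mm high, back left. Bystander; origin under its centre.
Mind the look-alikes: they are no part of the job. Of the things that look like the pin, the smaller one is meant.

How it is judged:
By the outcome, as a careful person would: the job done as asked, in the order asked, and still so for the second after the job is handed in, while the arm keeps its last pose, push and grip.
It also fails if it takes over 56 s, if anything falls off the work surface, if the arm or the gripper's body presses on something with over 40 N, if the wrist force passes 120 N, or if a joint passes its speed limit or range.

## Working session

There is one attempt and no reset: what is moved stays moved. The work goes in short steps, each a Python script; the robot and the scene stay as the last script left them, time stands still between calls to the robot, and variables do not carry over. Pictures are saved under pics/ and viewed, and the job is handed in when it is done.

```bash
ls; mkdir -p pics
python3 - <<'E'
from bench import manip
import cv2,numpy as np
print(manip.current_time())
for c in ["scene","side","wrist"]:
    p,d=manip.grab_frame(c); cv2.imwrite(f"pics/a_{c}.png",p[:,:,::-1]); np.savez(f"pics/a_{c}.npz",p=p,d=d,**manip.get_calibration(c))
    for n in ["jamb","pin","leaf","stand","other_leaf"]:
        print(c,n,[(np.round(r["at"],3).tolist(),round(r["confidence"],2)) for r in manip.look_for(c,n)])
print(manip.current_time())
E
```

```text
pics
0.0
scene jamb [([0.604, 0.042, 0.023], 0.91)]
scene pin [([0.584, 0.038, 0.103], 0.77), ([0.641, 0.208, 0.082], 0.77)]
scene leaf [([0.502, 0.438, 0.044], 0.61)]
scene stand [([0.498, 0.426, 0.006], 0.92)]
scene other_leaf [([0.518, 0.228, 0.047], 0.77), ([0.764, 0.2, 0.029], 0.26)]
side jamb [([0.639, 0.069, 0.043], 0.82)]
side pin [([0.652, 0.214, 0.119], 0.66), ([0.598, 0.044, 0.111], 0.48)]
side leaf [([0.516, 0.442, 0.042], 0.9)]
side stand [([0.508, 0.424, 0.004], 0.54)]
side other_leaf [([0.518, 0.23, 0.063], 0.64)]
wrist jamb [([0.601, 0.075, 0.087], 0.62)]
wrist pin [([0.602, 0.076, 0.09], 0.67), ([0.588, 0.042, 0.112], 0.65)]
wrist leaf [([0.603, 0.075, 0.085], 0.38)]
wrist stand []
wrist other_leaf []
0.9
```

View pics/a_scene.png

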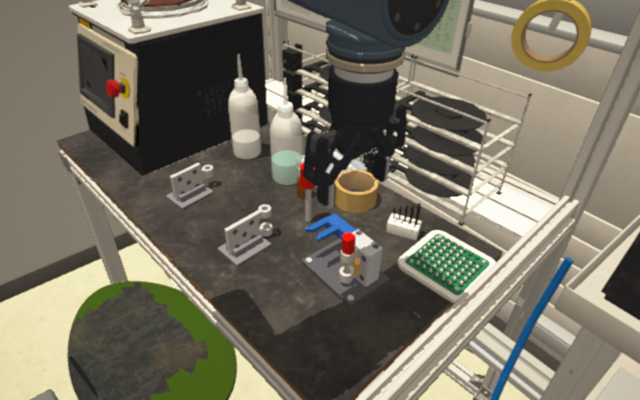

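View pics/a_side.png

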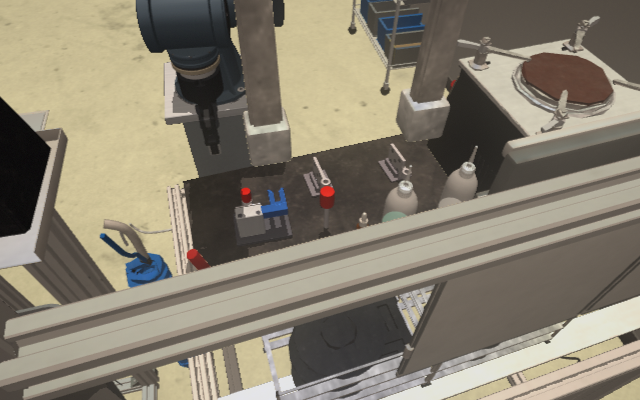

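View pics/a_wrist.png

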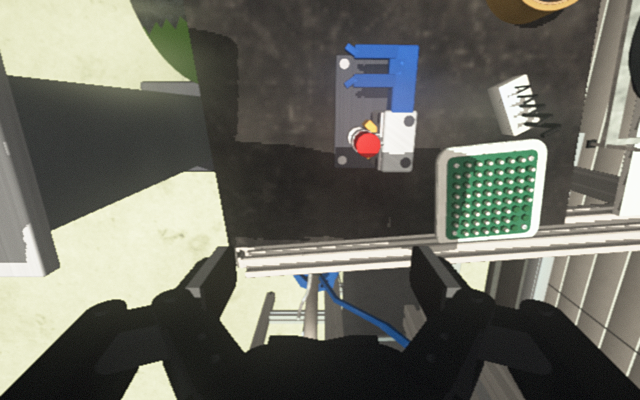

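Run:
```python
import cv2,numpy as np
s=cv2.imread("pics/a_scene.png"); w=cv2.imread("pics/a_wrist.png")
a=cv2.resize(s[150:310,150:400],None,fx=3.2,fy=3.2,interpolation=cv2.INTER_CUBIC); cv2.imwrite("pics/b1.png",a)
b=cv2.resize(w[30:190,310:440],None,fx=3.6,fy=3.6,interpolation=cv2.INTER_CUBIC); cv2.imwrite("pics/b2.png",b)
z=np.load("pics/a_wrist.npz"); K,R,t=z["camera_matrix"],z["R"],z["t"]; d=z["d"]
v,u=np.mgrid[0:400,0:640]
P=np.stack([(u-K[0,2])/K[0,0]*d,(v-K[1,2])/K[1,1]*d,d],-1)
W=(P-t)@R
p=z["p"].astype(int)
blue=(p[...,2]>p[...,0]+70)&(d>0)&(v<130)&(u>330)
red=(p[...,0]>p[...,1]+90)&(d>0)&(v<180)&(v>110)&(u>330)&(u<400)
for n,m in [("blue",blue),("red",red)]:
    X=W[m]; print(n,len(X),np.round(np.percentile(X,[1,10,50,90,99],axis=0),4).tolist())
X=W[red]; top=X[X[:,2]>np.percentile(X[:,2],99)-.004]; print("redtop",top.mean(0),top.min(0),top.max(0))
```

```text
blue 2787 [[0.5728, 0.0715, 0.0816], [0.5837, 0.0814, 0.0825], [0.6163, 0.1031, 0.0834], [0.6316, 0.1245, 0.0844], [0.6352, 0.1277, 0.0852]]
red 464 [[0.5796, 0.0326, 0.1006], [0.5822, 0.0352, 0.1125], [0.5897, 0.0423, 0.1134], [0.5971, 0.0499, 0.1144], [0.6015, 0.0524, 0.1151]]
redtop [0.58960586 0.04255657 0.11343883] [0.57936644 0.03234918 0.11124144] [0.59986573 0.05258442 0.11543888]
```

View pics/b1.png

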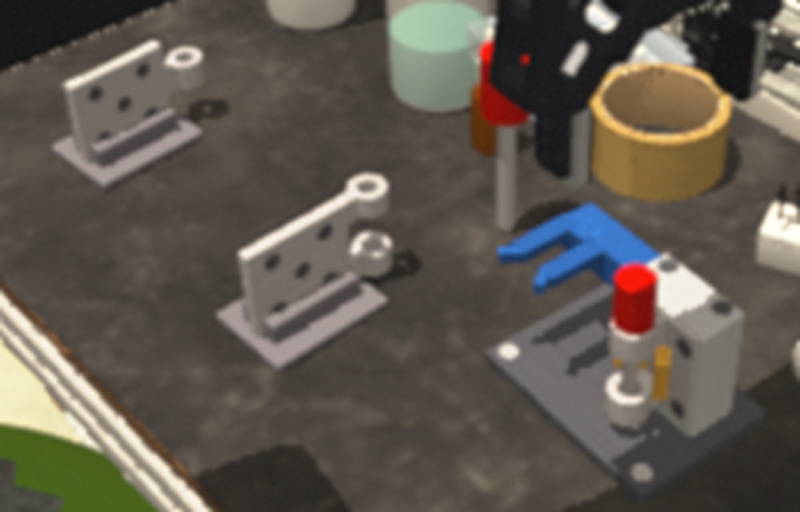

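View pics/b2.png

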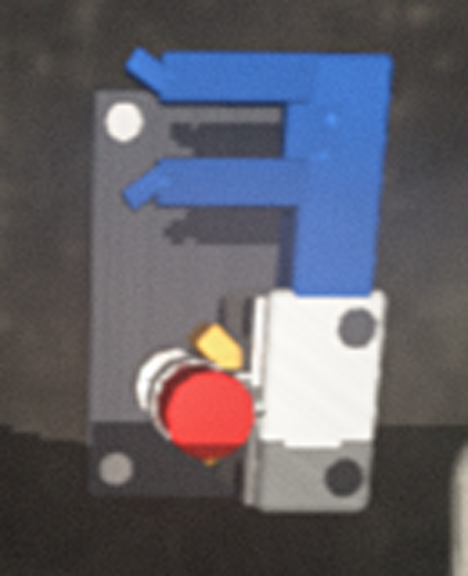

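```bash
cat > fit.py <<'E'
import cv2,numpy as np
from scipy.optimize import least_squares
def cloud(z):
    K,R,t=z["camera_matrix"],z["R"],z["t"]; d=z["d"]
    v,u=np.mgrid[0:400,0:640]
    P=np.stack([(u-K[0,2])/K[0,0]*d,(v-K[1,2])/K[1,1]*d,d],-1)
    return (P-t)@R,u,v,z["p"].astype(int),d
def ortho(z,h,x0,x1,y0,y1,res=0.00025):
    """rectify plane z=h: returns image cols=x, rows=y(down=+y decreasing)"""
    K,R,t=z["camera_matrix"],z["R"],z["t"]
    nx,ny=int((x1-x0)/res),int((y1-y0)/res)
    gx,gy=np.meshgrid(x0+res*np.arange(nx),y1-res*np.arange(ny))
    X=np.stack([gx,gy,np.full_like(gx,h)],-1)@R.T+t
    uv=X@K.T; m=(uv[...,:2]/uv[...,2:]).astype(np.float32)
    return cv2.remap(z["p"][:,:,::-1].copy(),m[...,0],m[...,1],cv2.INTER_CUBIC)
E
python3 - <<'E'
from fit import *
z=np.load("pics/a_wrist.npz")
print("cam",-z["R"].T@z["t"],z["R"].round(3).tolist())
W,u,v,p,d=cloud(z)
print(z["camera_matrix"].tolist())
near=(d>0)&(abs(W[...,0]-.6)<.08)&(abs(W[...,1]-.07)<.09)
top=near&(abs(W[...,2]-.0835)<.004)
blue=p[...,2]>p[...,0]+60
post=top&~blue&(W[...,0]>.6)
for n,m in [("post",post),("blue",top&blue)]:
    r=cv2.minAreaRect((W[m][:,:2]*1000).astype(np.float32)); print(n,m.sum(),r,W[m][:,2].mean())
base=near&(abs(W[...,2]-.01)<.004); 
r=cv2.minAreaRect((W[base][:,:2]*1000).astype(np.float32)); print("base",base.sum(),r,np.median(W[base][:,2]))
E
```

```text
cam [0.55066469 0.0720359  0.37341092] [[1.0, -0.0, -0.0], [-0.0, -0.959, 0.283], [-0.0, -0.283, -0.959]]
[[295.02135539569, 0.0, 322.86994738969923], [0.0, 295.02135539569, 196.56687291960208], [0.0, 0.0, 1.0]]
post 2215 ((620.5310668945312, 70.29292297363281), (115.6187744140625, 39.13740921020508), 89.63475799560547) 0.08330708801363786
blue 2824 ((602.9434204101562, 99.47966003417969), (57.324649810791016, 66.31083679199219), 88.86811828613281) 0.08341605504220041
base 3625 ((594.1480102539062, 67.17732238769531), (129.6944580078125, 61.026206970214844), 89.41284942626953) 0.009496809319121453
```

```bash
cat > snap.py <<'E'
from bench import manip
from fit import *
def snap(c,tag):
    cal=manip.get_calibration(c); p,d=manip.grab_frame(c)
    cv2.imwrite(f"pics/{tag}.png",p[:,:,::-1]); np.savez(f"pics/{tag}.npz",p=p,d=d,**cal)
    return np.load(f"pics/{tag}.npz")
E
python3 - <<'E'
from snap import *
R0=manip.current_tcp_rot(); print(R0.round(3).tolist())
manip.move_ptp([0.597,0.015,0.20],R0)
z=snap("wrist","c1"); print(manip.current_time(),-z["R"].T@z["t"])
W,u,v,p,d=cloud(z)
for nm,h in [("t",.084),("b",.010),("k",.114)]:
    o=ortho(z,h,.53,.68,-.02,.16); cv2.imwrite(f"pics/c1_{nm}.png",o)
E
```

```text
[[0.0, 1.0, -0.0], [0.0, -0.0, -1.0], [-1.0, 0.0, -0.0]]
1.2917 [0.59783312 0.08723684 0.34107953]
```

View pics/c1_t.png

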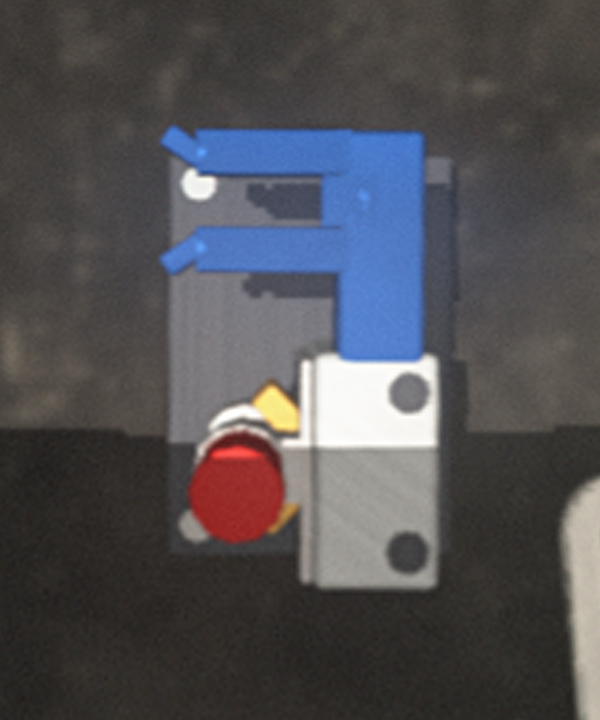

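View pics/c1_b.png

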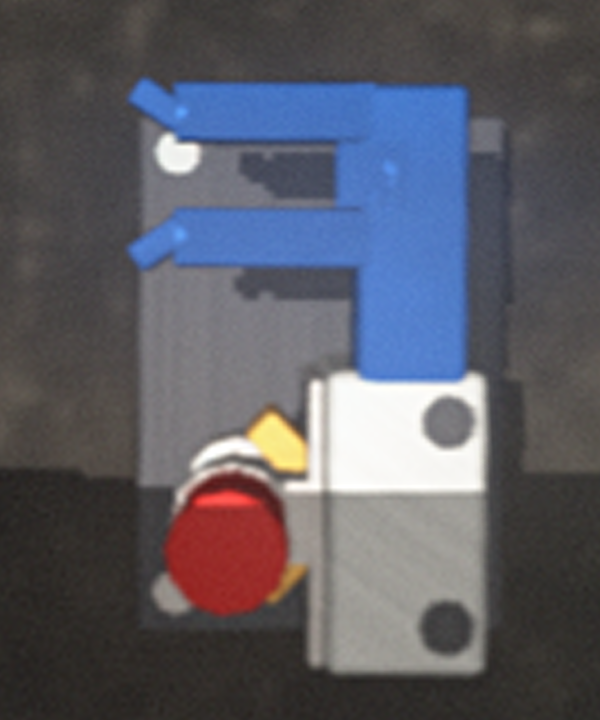

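```bash
cat > jf.py <<'E'
from fit import *
def edges():
    # (p0,p1) segments in jamb frame mm
    S=[]
    S+=[((50,-28),(50,28),84),((22,-30),(48,-30),84),((20,30),(26,30),84)]
    S+=[((-10,61.5),(18,61.5),84),((-10,74.5),(18,74.5),84),((20,63),(20,73),84),((46,36),(46,80),84)]
    S+=[((-26,-38),(-26,80),10),((-24,-40),(10,-40),10)]
    return S
def fitj(z,g0):
    K,R,t=z["camera_matrix"],z["R"],z["t"]
    g=cv2.GaussianBlur(z["p"].max(axis=2).astype(np.float32),(0,0),1.0)
    c=[cv2.GaussianBlur(z["p"][...,i].astype(np.float32),(0,0),.8) for i in range(3)]
    def proj(q,h,s):
        x,y,a=s; X=np.array([x+q[0]*np.cos(a)-q[1]*np.sin(a),y+q[0]*np.sin(a)+q[1]*np.cos(a),h])
        U=K@(R@(X/1000)+t); return U[:2]/U[2]
    obs=[]
    for a,b,h in edges():
        for f in np.linspace(0,1,15):
            q=np.array(a)*(1-f)+np.array(b)*f; n=np.array([-(b[1]-a[1]),b[0]-a[0]],float); n/=np.hypot(*n)
            s=np.arange(-5,5.01,.2)
            uv=np.array([proj(q+n*k,h,g0) for k in s],np.float32)
            G=sum(np.abs(np.gradient(cv2.remap(ch,uv[:,0][None],uv[:,1][None],cv2.INTER_LINEAR)[0])) for ch in c)
            i=G.argmax()
            if 1<i<len(s)-2 and G[i]>4: obs.append((q,n,s[i],h))
    Q=np.array([o[0] for o in obs]);N=np.array([o[1] for o in obs]);D=np.array([o[2] for o in obs]);H=np.array([o[3] for o in obs])
    def res(p): # local shift p: dx,dy,da in jamb frame
        return N[:,0]*(p[0]-p[2]*Q[:,1])+N[:,1]*(p[1]+p[2]*Q[:,0])-D
    r=least_squares(res,[0,0,0],loss="soft_l1",f_scale=.4); p=r.x; a=g0[2]
    e=res(p)
    i=0
    for A,B,h in edges():
        m=[np.allclose(np.cross(np.append(np.array(B)-A,0),np.append(q-np.array(A),0)),0) and hh==h for q,hh in zip(Q,H)]
        if any(m): print(A,B,sum(m),np.median(e[m]).round(2))
    return g0[0]+p[0]*np.cos(a)-p[1]*np.sin(a),g0[1]+p[0]*np.sin(a)+p[1]*np.cos(a),a+p[2]
E
python3 - <<'E' 2>/dev/null
from jf import *
for f in ["c1","a_wrist"]:
    z=np.load(f"pics/{f}.npz"); g=(590.,42.,0.)
    for _ in range(3): print("---"); g=fitj(z,g)
    print(f,g)
    W,u,v,p,d=cloud(z)
    m=(p[...,0]>p[...,1]+50)&(abs(W[...,2]-.1135)<.003)&(abs(W[...,0]-.59)<.02)&(abs(W[...,1]-.042)<.02)
    X=W[m]; print(X.mean(0),cv2.minEnclosingCircle((X[:,:2]*1000).astype(np.float32)))
E
```

```text
---
(50, -28) (50, 28) 15 -0.37
(22, -30) (48, -30) 15 -0.49
(20, 30) (26, 30) 15 1.35
(-10, 61.5) (18, 61.5) 15 0.54
(-10, 74.5) (18, 74.5) 15 -0.11
(20, 63) (20, 73) 16 0.45
(46, 36) (46, 80) 15 -0.4
(-26, -38) (-26, 80) 12 1.89
(-24, -40) (10, -40) 4 -3.08
---
(50, -28) (50, 28) 15 -0.43
(22, -30) (48, -30) 15 -0.72
(20, 30) (26, 30) 15 1.28
(-10, 61.5) (18, 61.5) 14 -0.22
(-10, 74.5) (18, 74.5) 15 0.08
(20, 63) (20, 73) 16 0.37
(46, 36) (46, 80) 15 -0.43
(-26, -38) (-26, 80) 11 1.37
(-24, -40) (10, -40) 5 -3.72
---
(50, -28) (50, 28) 15 -0.4
(22, -30) (48, -30) 15 -0.78
(20, 30) (26, 30) 15 1.2
(-10, 61.5) (18, 61.5) 14 -0.21
(-10, 74.5) (18, 74.5) 15 0.19
(20, 63) (20, 73) 16 0.45
(46, 36) (46, 80) 15 -0.54
(-26, -38) (-26, 80) 10 1.22
(-24, -40) (10, -40) 7 -4.23
c1 (np.float64(589.4373404082013), np.float64(42.79108193070131), np.float64(-0.007246649462424619))
[0.59003359 0.0426292  0.11344192] ((589.8605346679688, 42.354408264160156), 10.86042308807373)
---
(50, -28) (50, 28) 15 -0.6
(22, -30) (48, -30) 15 -0.86
(20, 30) (26, 30) 15 0.9
(-10, 61.5) (18, 61.5) 15 0.2
(-10, 74
[... 155 characters left out ...]
) 15 -0.25
(22, -30) (48, -30) 15 -0.82
(20, 30) (26, 30) 15 0.99
(-10, 61.5) (18, 61.5) 15 0.21
(-10, 74.5) (18, 74.5) 15 -0.13
(20, 63) (20, 73) 16 0.36
(46, 36) (46, 80) 15 -0.57
(-26, -38) (-26, 80) 11 1.34
(-24, -40) (10, -40) 1 0.06
---
(50, -28) (50, 28) 15 -0.47
(22, -30) (48, -30) 15 -0.65
(20, 30) (26, 30) 15 0.86
(-10, 61.5) (18, 61.5) 15 0.18
(-10, 74.5) (18, 74.5) 15 -0.19
(20, 63) (20, 73) 16 0.6
(46, 36) (46, 80) 15 -0.43
(-26, -38) (-26, 80) 12 1.33
(-24, -40) (10, -40) 2 -1.88
a_wrist (np.float64(589.3934693170288), np.float64(42.10662704976927), np.float64(-0.006221120760191541))
[0.58953269 0.04240146 0.11341314] ((589.7003173828125, 42.245792388916016), 10.69641399383545)
```

Run:
```python
from fit import *
for f in ["c1","a_wrist","a_scene"]:
    W,u,v,p,d=cloud(np.load(f"pics/{f}.npz"))
    for n,(a,b,c,e) in {"hex":(.63,.75,.08,.18),"look":(.6,.7,.17,.27)}.items():
        m=(d>0)&(W[...,0]>a)&(W[...,0]<b)&(W[...,1]>c)&(W[...,1]<e)&(W[...,2]>.075)&(W[...,2]<.25)
        X=W[m]
        if len(X): print(f,n,len(X),np.percentile(X,[2,50,98],axis=0).round(3).tolist())
```

```text
c1 hex 439 [[0.63, 0.081, 0.081], [0.633, 0.106, 0.083], [0.636, 0.127, 0.085]]
a_wrist hex 333 [[0.63, 0.081, 0.081], [0.633, 0.105, 0.083], [0.636, 0.126, 0.085]]
a_scene hex 39 [[0.63, 0.082, 0.082], [0.632, 0.102, 0.084], [0.634, 0.125, 0.085]]
a_scene look 190 [[0.628, 0.198, 0.076], [0.633, 0.21, 0.103], [0.648, 0.225, 0.134]]
```

View pics/c1.png

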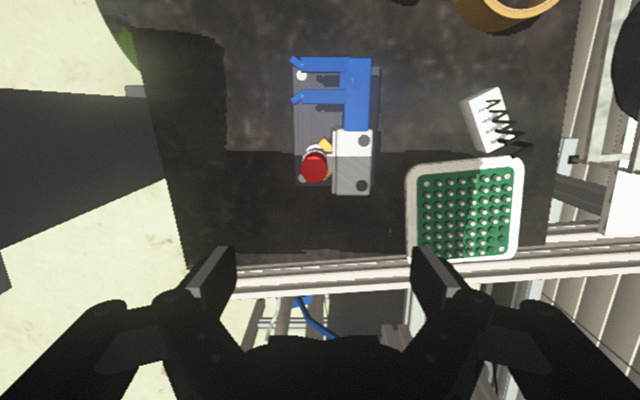

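Red-knob candidates are the small pin in the jamb, at scene (348,240), and a taller one standing on the bench, at (307,180). I take the first, since it is smaller and stands in the knuckles. Leaf candidates are (188,182), with one mid knuckle, and (245,232), with two knuckles. I take the first. The crop confirms both choices.

Run:
```python
from snap import *
R0=manip.current_tcp_rot()
ax=np.array([.5898,.0424])
manip.set_gripper(.55)
manip.move_l([*ax,.13]); manip.move_l([*ax,.0865],max_speed=.08)
print("f",manip.current_force().round(1))
manip.set_gripper(0.0,effort=35)
print("w",manip.current_grip_width(),manip.current_ee_pos().round(4),manip.current_force().round(1))
manip.move_l([*ax,.156],max_speed=.07)
print("w",manip.current_grip_width(),manip.current_force().round(1),manip.current_time())
snap("scene","d_scene"); snap("wrist","d_wrist")
s=cv2.imread("pics/d_scene.png"); w=cv2.imread("pics/d_wrist.png")
cv2.imwrite("pics/d.png",np.hstack([cv2.resize(s[150:310,280:440],(400,400)),cv2.resize(w[50:400,180:460],(400,400))]))
```

```text
f [-0.   0.4  0.2]
w 0.24232898780362844 [0.5901 0.0424 0.0871] [-0.8  0.4  3.6]
w 0.24263114911002773 [-0.3  0.3 -0.7] 4.5833
```

View pics/d.png

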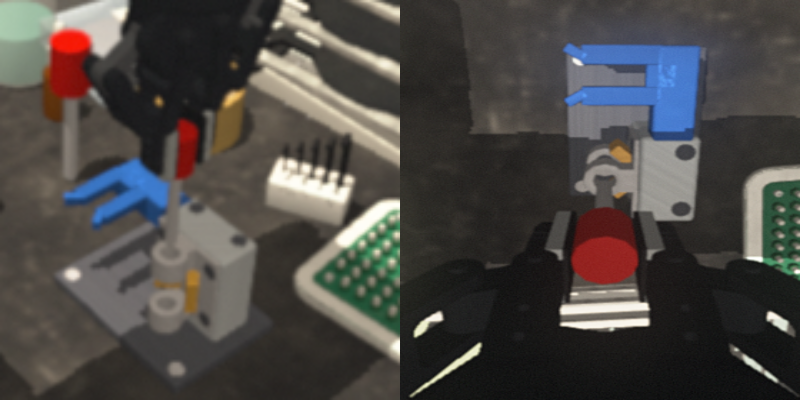

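Run:
```python
from snap import *
N=[.5978,.1102]
manip.move_l([.5898,.0424,.160]); manip.move_l([*N,.160],max_speed=.12)
manip.move_l([*N,.135],max_speed=.08); print(manip.current_force().round(1))
z=snap("wrist","e_wrist"); s=snap("scene","e_scene"); 
w=z["p"][:,:,::-1]; s=s["p"][:,:,::-1]
cv2.imwrite("pics/e.png",np.hstack([cv2.resize(s[150:310,280:440],(400,400),interpolation=2),cv2.resize(w[50:400,180:460],(400,400))]))
```

```text
[-0.7  0.1 -0.5]
```

View pics/e.png

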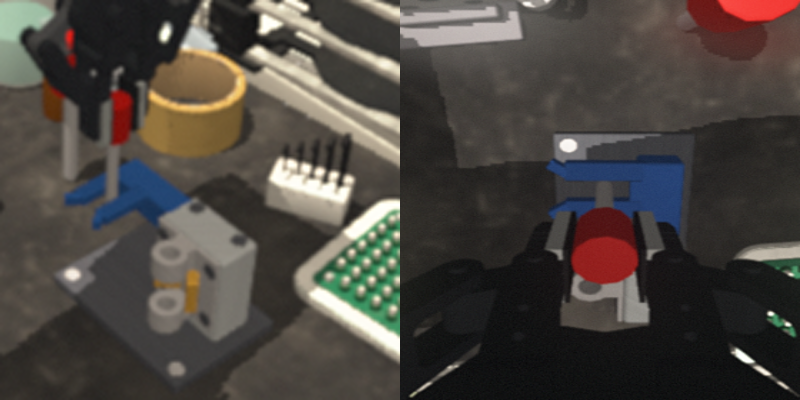

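Run:
```python
from snap import *
N=[.5978,.1102]
manip.move_l([*N,.095],max_speed=.08); print(manip.current_force().round(1))
for h in [.090,.088,.0868,.0862]:
    manip.move_l([*N,h],max_speed=.03); f=manip.current_force(); print(h,f.round(1),manip.current_ee_pos().round(4))
    if f[2]>2: break
manip.set_gripper(.42); manip.dwell(.2)
print(manip.current_force().round(1),manip.current_time())
manip.move_l([*N,.15],max_speed=.12)
manip.move_l([.55,.12,.23],max_speed=.2)
z=snap("wrist","g_wrist"); s=snap("scene","g_scene"); 
w=z["p"][:,:,::-1]; s=s["p"][:,:,::-1]
cv2.imwrite("pics/g.png",np.hstack([cv2.resize(s[150:310,280:440],(400,400),interpolation=2),cv2.resize(w[0:350,180:460],(400,400))]))
print([(r["at"],r["confidence"]) for r in manip.look_for("scene","pin")],manip.current_time())
```

```text
[-0.4  0.2 -0.6]
0.09 [-1.2  0.3 -0.2] [0.5978 0.1102 0.09  ]
0.088 [ 0.4  0.4 -0.7] [0.5978 0.1102 0.0879]
0.0868 [-0.9 -0.1  2. ] [0.598  0.1102 0.0871]
[-0.7 -0.5 -0.8] 8.175
[([0.5906, 0.1055, 0.0988], 0.77), ([0.6436, 0.2069, 0.1109], 0.67)] 9.6167
```

View pics/g.png

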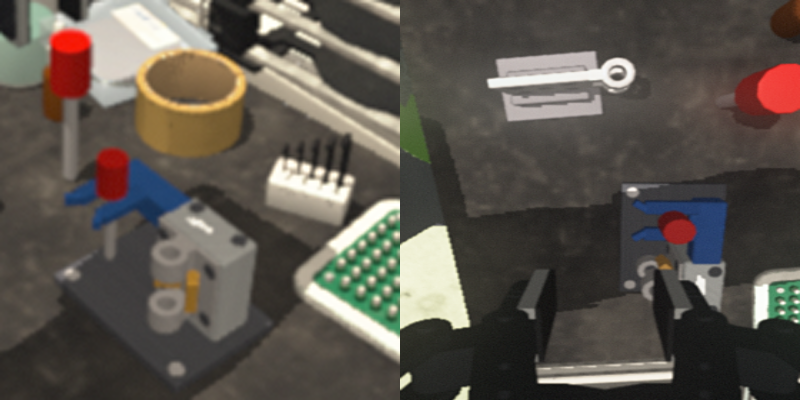

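Pin hangs in the notch: its knob sits on the blue fork at crop (110,172), and contact came at the same height as the start pose. The matching leaf shows at right crop (545,80) with its knuckle at (620,73). Next I take a close look at it.

Run:
```python
from snap import *
Rl=np.array([[0,0,1.],[0,1,0],[-1,0,0]])
q=manip.current_qpos(); print(q.round(2))
for p in ([.44,.42,.2],[.46,.43,.03],[.545,.042,.045]):
    print(manip.inverse_kinematics(p,Rl))
manip.move_ptp([.44,.42,.2],Rl)
z=snap("wrist","h"); print(manip.current_time(),-z["R"].T@z["t"])
W,u,v,p,d=cloud(z)
m=(d>0)&(W[...,2]>.062)&(W[...,2]<.070)&(W[...,1]>.36)&(W[...,1]<.5)&(W[...,0]>.4)&(W[...,0]<.6)
X=W[m]; print(len(X),cv2.minAreaRect((X[:,:2]*1000).astype(np.float32)),np.median(X[:,2]))
kk=(d>0)&(abs(W[...,2]-.046)<.003)&(abs(W[...,1]-.43)<.06)&(W[...,0]>.52)&(W[...,0]<.6)
X=W[kk]; print(len(X),cv2.minEnclosingCircle((X[:,:2]*1000).astype(np.float32)))
cv2.imwrite("pics/h_t.png",ortho(z,.066,.43,.6,.36,.5)); cv2.imwrite("pics/h_k.png",ortho(z,.046,.43,.6,.36,.5))
```

```text
[ 0.13  0.38  1.62 -0.    1.15  0.13]
[ 6.85626358e-01  4.87645491e-01  1.52579278e+00 -4.44089210e-16
  1.12815439e+00 -8.85169969e-01]
[ 6.77789027e-01  7.42473428e-01  1.56018968e+00 -4.44089210e-16
  8.38929547e-01 -8.93007300e-01]
[-8.25960333e-03  6.06084091e-01  1.79009517e+00 -4.44089210e-16
  7.45413394e-01 -1.57905593e+00]
10.8833 [0.36935787 0.41966143 0.34198715]
487 ((501.177001953125, 439.0552978515625), (69.75555419921875, 7.903713703155518), 8.56014347076416) 0.06522041134754891
193 ((553.5811157226562, 447.0869445800781), 11.849926948547363)
```

View pics/h.png

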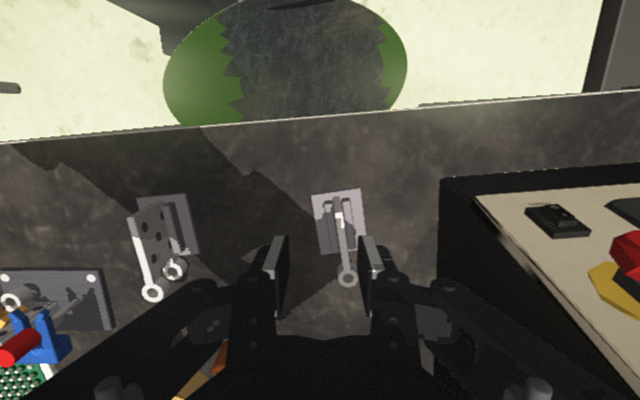

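View pics/h_t.png

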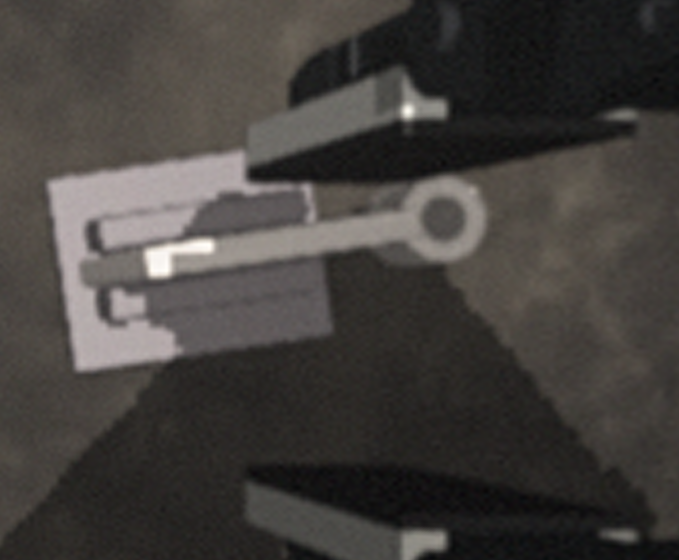

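View pics/h_k.png

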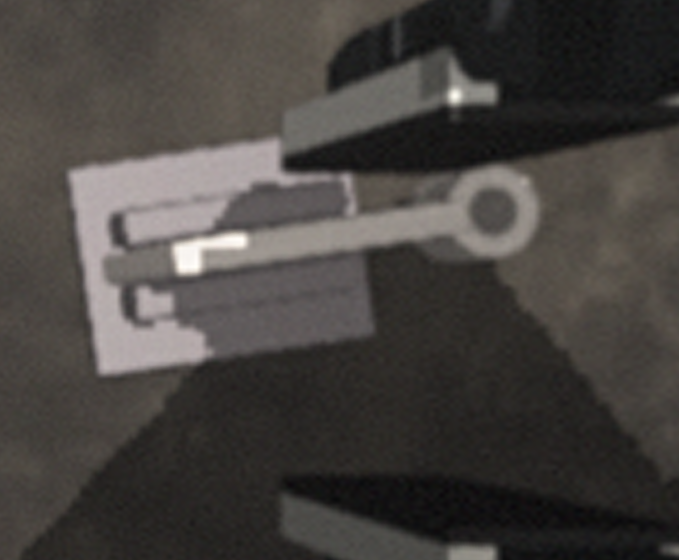

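Run:
```python
from fit import *
for f in ["h","a_scene","g_wrist"]:
    W,u,v,p,d=cloud(np.load(f"pics/{f}.npz"))
    m=(d>0)&(W[...,0]>.35)&(W[...,0]<.62)&(W[...,1]>.34)&(W[...,1]<.75)&(W[...,2]>.075)&(W[...,2]<.5)
    if f=="h": m&=(v<250)
    X=W[m]; print(f,len(X), np.percentile(X,[1,50,99],axis=0).round(3).tolist() if len(X) else 0)
```

```text
h 11440 [[0.43, 0.397, 0.076], [0.448, 0.585, 0.13], [0.488, 0.685, 0.216]]
a_scene 14001 [[0.432, 0.549, 0.078], [0.507, 0.563, 0.22], [0.617, 0.744, 0.356]]
g_wrist 0 0
```

```bash
cat > rot.py <<'E'
import numpy as np
def Rt(psi):
    c,s=np.cos(psi),np.sin(psi)
    return np.array([[c,-s,0],[s,c,0],[0,0,1]])@np.array([[0,0,1.],[0,1,0],[-1,0,0]])
E
python3 - <<'E'
from snap import *; from rot import Rt
psi=np.radians(8.6); hole=np.array([.5536,.4471]); g=hole-.050*np.array([np.cos(psi),np.sin(psi)])
print(g)
manip.set_gripper(.4)
manip.move_ptp([*g,.12],Rt(psi))
manip.move_l([*g,.028],max_speed=.1); print(manip.current_force().round(1))
manip.set_gripper(0,effort=70); manip.dwell(.1)
print("w",manip.current_grip_width(),manip.current_ee_pos().round(4),manip.current_force().round(1),manip.current_ft_torque().round(2))
manip.move_l([*g,.110],max_speed=.08)
print("w",manip.current_grip_width(),manip.current_ee_pos().round(4),manip.current_force().round(1),manip.current_ft_torque().round(2),manip.current_time())
z=snap("wrist","i_w"); s=snap("scene","i_s")
w=z["p"][:,:,::-1]; s=s["p"][:,:,::-1]
cv2.imwrite("pics/i.png",np.hstack([cv2.resize(s[100:260,140:300],(400,400),interpolation=2),cv2.resize(w[120:400,180:460],(400,400))]))
E
```

```text
[0.50416218 0.43962323]
[-0.2  0.1 -0.1]
w 0.08509410823214757 [0.5045 0.4399 0.0287] [-1.1 -0.3  5.7] [-0.05  0.12 -0.03]
w 0.08416468455030077 [0.5039 0.4394 0.1093] [-0.1  0.5 -1.7] [ 0.06  0.04 -0.04] 14.2917
```

View pics/i.png

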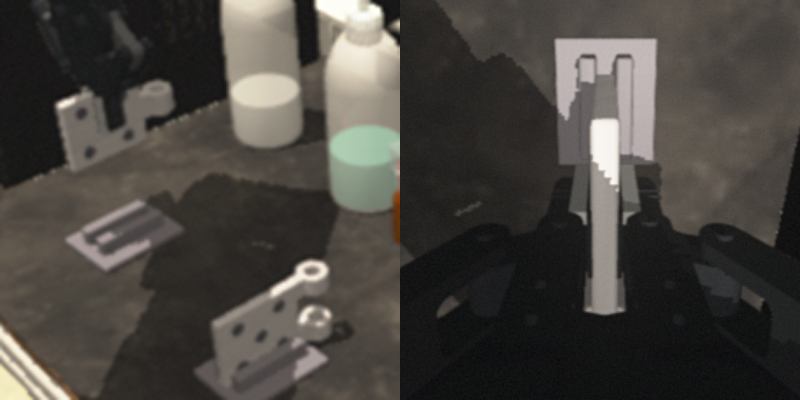

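Run:
```python
from snap import *; from rot import Rt
a=-.006
manip.move_l([.495,.438,.14],max_speed=.15)
manip.move_l([.465,.0427,.14],Rt(a),max_speed=.2)
manip.move_l([.465,.0427,.0447],max_speed=.12)
manip.dwell(.2)
print("w",manip.current_grip_width(),manip.current_ee_pos().round(4),manip.current_force().round(1),manip.current_ft_torque().round(2),manip.current_time())
z=snap("wrist","j_w"); s=snap("scene","j_s"); t=snap("side","j_d")
w=z["p"][:,:,::-1]; s=s["p"][:,:,::-1]; t=t["p"][:,:,::-1]
cv2.imwrite("pics/j.png",np.hstack([cv2.resize(s[190:310,270:390],(400,400),interpolation=2),cv2.resize(w[120:400,180:460],(400,400))]))
cv2.imwrite("pics/j2.png",cv2.resize(t[150:250,190:310],(720,600),interpolation=2))
W,u,v,p,d=cloud(np.load("pics/j_s.npz"))
m=(d>0)&(abs(W[...,1]-.042)<.03)&(W[...,0]>.37)&(W[...,0]<.54)&(W[...,2]>.015)&(W[...,2]<.09)&(p.min(-1)>90)
X=W[m]; print(len(X),np.percentile(X,[1,50,99],axis=0).round(4).tolist())
k=X[(X[:,0]>.5)]; print(k.mean(0),k.min(0),k.max(0))
```

```text
w 0.08735742921532723 [0.4653 0.0427 0.0453] [-0.2 -0.6 -2.2] [0.05 0.02 0.01] 18.025
662 [[0.4255, 0.0297, 0.0252], [0.4455, 0.0384, 0.0529], [0.5227, 0.0499, 0.0836]]
[0.51358806 0.03656615 0.05396406] [0.50091481 0.02898442 0.04252148] [0.52471396 0.0522375  0.06412941]
```

View pics/j.png

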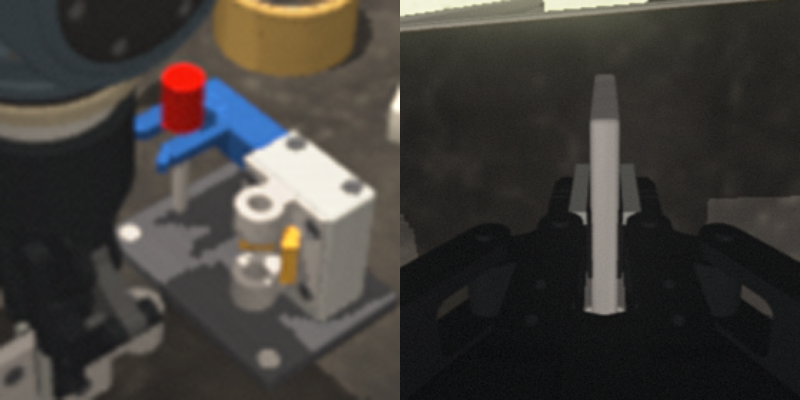

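View pics/j2.png

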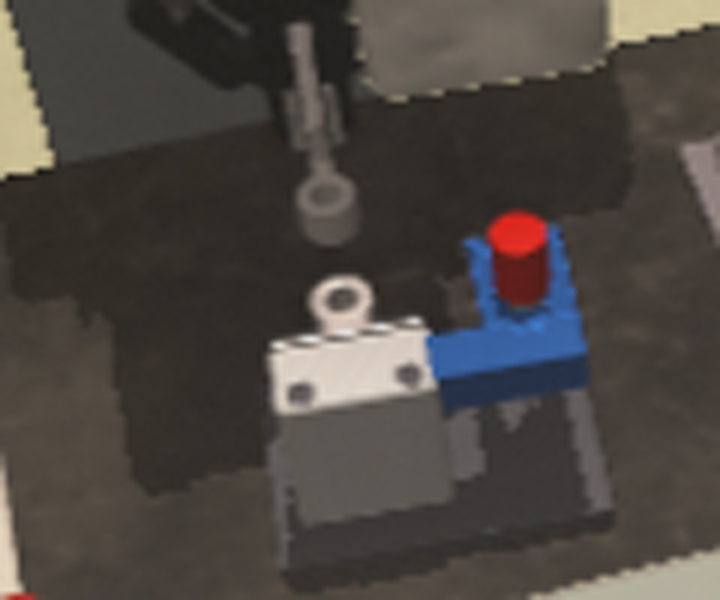

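Run:
```python
from fit import *
for f in ["j_s","j_d"]:
    W,u,v,p,d=cloud(np.load(f"pics/{f}.npz"))
    for nm,c,r in (("leaf",(.515,.0424),.0135),("jamb",(.5898,.0424),.0135)):
        m=(d>0)&(np.hypot(W[...,0]-c[0],W[...,1]-c[1])<r+.003)&(W[...,2]>.035)&(W[...,2]<.095)
        X=W[m]; h=np.percentile(X[:,2],93); T=X[abs(X[:,2]-h)<.003]
        print(f,nm,len(X),"top",h.round(4),len(T),cv2.minEnclosingCircle((T[:,:2]*1000).astype(np.float32)),"x",np.percentile(X[:,0],[2,98]).round(4),"y",np.percentile(X[:,1],[2,98]).round(4))
```

```text
j_s leaf 84 top 0.0627 24 ((520.9365844726562, 43.29637145996094), 8.972582817077637) x [0.5012 0.5241] y [0.0295 0.0506]
j_s jamb 447 top 0.0844 139 ((590.5174560546875, 42.447391510009766), 15.793872833251953) x [0.5769 0.6038] y [0.0279 0.052 ]
j_d leaf 109 top 0.0635 40 ((513.333984375, 43.16532897949219), 14.023889541625977) x [0.5013 0.5274] y [0.032 0.053]
j_d jamb 87 top 0.0854 48 ((593.0806884765625, 43.68105697631836), 13.085607528686523) x [0.5802 0.6038] y [0.0314 0.0533]
```

Run:
```python
from snap import *
y=.0427; zz=.0443
manip.move_l([.50,y,zz],max_speed=.1); print(manip.current_force().round(1))
manip.move_l([.532,y,zz],max_speed=.05); print(manip.current_force().round(1))
x=.532
while x<.5455:
    x+=.001; manip.move_l([x,y,zz],max_speed=.03); f=manip.current_force(); print(round(x,4),f.round(1),manip.current_ee_pos().round(4))
    if f[0]<-7 or abs(f[1])>8 or abs(f[2])>12: break
print(manip.current_ft_torque().round(2),manip.current_time())
z=snap("wrist","k_w"); s=snap("scene","k_s"); t=snap("side","k_d")
s=s["p"][:,:,::-1]; t=t["p"][:,:,::-1]
cv2.imwrite("pics/k.png",np.hstack([cv2.resize(s[190:310,270:390],(400,400),interpolation=2),cv2.resize(t[150:250,190:290],(400,400),interpolation=2)]))
```

```text
[ 0.2  0.2 -1.9]
[ 0.4 -0.  -1.5]
0.533 [-0.   1.6 -2. ] [0.533  0.0427 0.0443]
0.534 [-0.   0.5 -2. ] [0.5341 0.0427 0.0443]
0.535 [-0.1  0.3 -2.2] [0.535  0.0427 0.0443]
0.536 [-0.6  1.2 -2. ] [0.5361 0.0427 0.0443]
0.537 [-0.2  0.  -0.9] [0.537  0.0427 0.0443]
0.538 [-0.4 -0.2 -2.1] [0.538  0.0427 0.0443]
0.539 [-1.3  0.4 -1.8] [0.5391 0.0427 0.0443]
0.54 [-0.3 -0.6 -2.1] [0.5401 0.0427 0.0443]
0.541 [-4.5 -1.9 -0.5] [0.5405 0.0426 0.0441]
0.542 [-8.3 -2.2  2.5] [0.5406 0.0425 0.044 ]
[-0.45  1.22 -0.09] 21.9667
```

View pics/k.png

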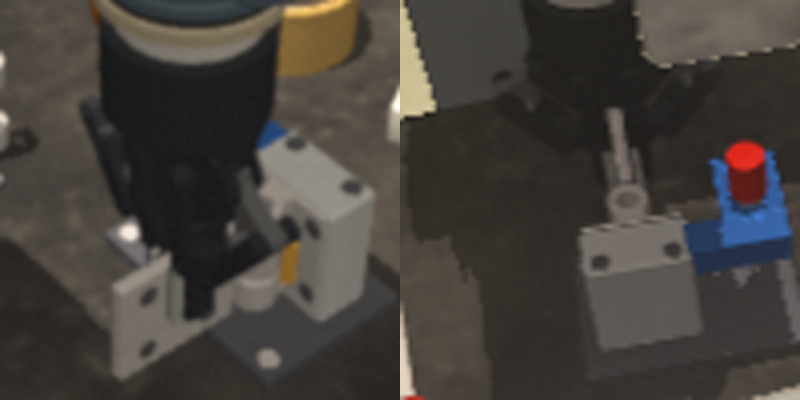

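Run:
```python
from snap import *
for y,x in [(.0425,.542),(.0423,.542),(.0421,.542)]:
    manip.move_l([x,y,.0443],max_speed=.03); manip.dwell(.15)
    f=np.mean([manip.current_force() for _ in range(3)],axis=0); print(y,f.round(1),manip.current_ee_pos().round(4),manip.current_ft_torque().round(2))
    if f[1]>-.5: break
r=manip.current_tcp_rot(); print(r.round(4).tolist(),manip.current_grip_width(),manip.current_time())
s=snap("side","l_d"); 
z=np.load("pics/l_d.npz"); 
for f in ["k_s","l_d"]:
    W,u,v,p,d=cloud(np.load(f"pics/{f}.npz"))
    m=(d>0)&(W[...,0]>.48)&(W[...,0]<.575)&(abs(W[...,1]-.042)<.014)&(W[...,2]>.012)&(W[...,2]<.095)&(p.min(-1)>70)
    X=W[m]; print(f,len(X),np.percentile(X,[1,50,99],axis=0).round(4).tolist())
```

```text
0.0425 [-8.7 -1.5  2.6] [0.5406 0.0424 0.044 ] [-0.28  1.21 -0.09]
0.0423 [-9.9 -1.7  2.3] [0.5406 0.0424 0.044 ] [-0.09  1.17 -0.06]
0.0421 [-9.1  1.8  1.8] [0.5406 0.0423 0.044 ] [0.09 1.18 0.01]
[[-0.0033, 0.0059, 1.0], [0.0003, 1.0, -0.0059], [-1.0, 0.0002, -0.0033]] 0.08478176746505459 23.3167
k_s 668 [[0.5006, 0.0313, 0.0227], [0.5209, 0.0383, 0.053], [0.5702, 0.0499, 0.0827]]
l_d 83 [[0.5177, 0.0335, 0.0508], [0.5514, 0.0413, 0.0808], [0.5733, 0.0497, 0.0841]]
```

```bash
python3 - <<'E'
from fit import *
z=np.load("pics/k_s.npz"); W,u,v,p,d=cloud(z)
m=(d>0)&(W[...,0]>.48)&(W[...,0]<.53)&(abs(W[...,1]-.038)<.006)&(W[...,2]>.015)&(W[...,2]<.09)&(p.min(-1)>60)
X=W[m]
b=[(h,np.percentile(X[abs(X[:,2]-h)<.003][:,0],3)) for h in np.arange(.03,.08,.006)]
b=np.array(b); print(b.round(4).tolist(),"pitch deg",np.degrees(np.polyfit(b[:,0],b[:,1],1)[0]))
A=np.c_[X[:,[0,2]],np.ones(len(X))]; c=np.linalg.lstsq(A,X[:,1],rcond=None)[0]; print("face slope yaw,roll deg",np.degrees(c[:2]))
q=(d>0)&(W[...,0]>.48)&(W[...,0]<.515)&(abs(W[...,1]-.042)<.006)&(W[...,2]>.015)&(W[...,2]<.09)
X=W[q]; b=np.array([(x,np.percentile(X[abs(X[:,0]-x)<.002][:,2],97)) for x in np.arange(.502,.514,.002)]); print("top edge",b.round(4).tolist())
E
python3 - <<'E'
import cv2
s=cv2.imread("pics/k_s.png"); cv2.imwrite("pics/k2.png",cv2.resize(s[200:310,290:400],(600,600),interpolation=cv2.INTER_CUBIC))
E
```

```text
[[0.03, 0.5007], [0.036, 0.5008], [0.042, 0.5003], [0.048, 0.5008], [0.054, 0.5014], [0.06, 0.5008], [0.066, 0.5013], [0.072, 0.501], [0.078, 0.5014]] pitch deg 0.8691012184963965
face slope yaw,roll deg [-5.81842449  0.71671518]
top edge [[0.502, 0.081], [0.504, 0.0822], [0.506, 0.0824], [0.508, 0.0825], [0.51, 0.0821], [0.512, 0.0819], [0.514, 0.0815]]
```

View pics/k2.png

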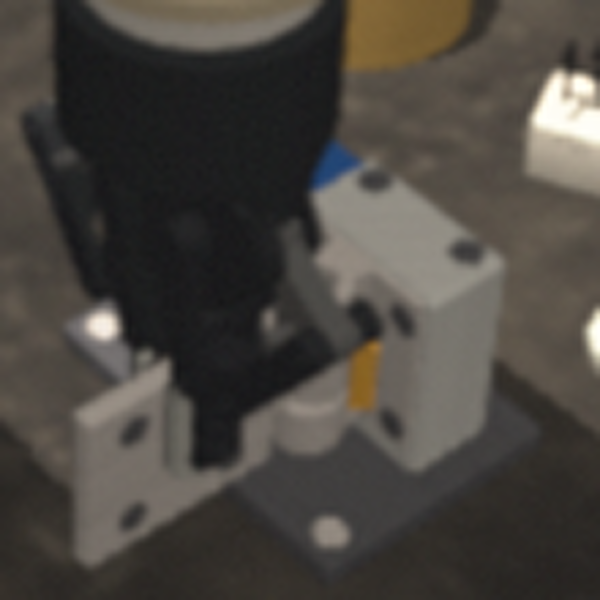

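Run:
```python
from snap import *
print(manip.current_joint_vel().round(4))
for f in ["k_w","i_w","j_w"]:
    z=np.load(f"pics/{f}.npz")
    W,u,v,p,d=cloud(z)
    dz=.082 if f!="i_w" else .146
    m=(d>0)&(abs(W[...,2]-dz)<.004)&(abs(u-322)<30)&(p.min(-1)>70)&(v<330)
    X=W[m]; print(f,len(X)); 
    if len(X)<30: continue
    l=cv2.fitLine((X[:,:2]*1000).astype(np.float32),cv2.DIST_HUBER,0,.01,.01).ravel()
    A=np.c_[X[:,:2],np.ones(len(X))]; c=np.linalg.lstsq(A,X[:,2],rcond=None)[0]
    print("yaw",np.degrees(np.arctan2(l[1],l[0])),l[2:],X[:,0].min(),X[:,0].max(),"pitch dz/dx deg",np.degrees(c[0]),X[:,2].mean())
```

```text
[ 0.0002  0.0017  0.0014 -0.0009 -0.0016 -0.0013]
k_w 2636
yaw -0.35849676 [529.0691   42.67687] 0.5025487518260247 0.5604884530276593 pitch dz/dx deg -0.0027131232418838827 0.08065104562140224
i_w 2657
yaw 8.929157 [492.2386 437.4778] 0.4660935244211642 0.5235272114558825 pitch dz/dx deg 0.10087429807548791 0.14586223942390603
j_w 2614
yaw -0.36359137 [453.413     42.825626] 0.4270508860163751 0.48551516145323687 pitch dz/dx deg 0.1991429688776793 0.08185909556586758
```

View pics/k_w.png

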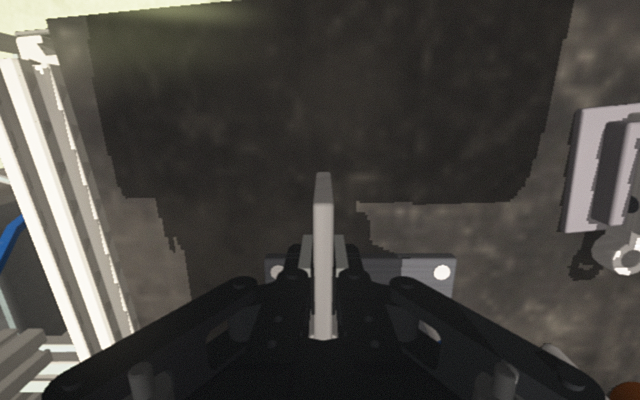

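Run:
```python
from bench import manip
print(manip.current_force().round(1),manip.current_grip_width(),manip.current_time())
print(manip.sign_off())
```

```text
[-8.5  0.3  1.4] 0.08492897393471495 23.3667
the job is handed in; nothing more can be done
None
```

The job is done as asked and was handed in at 23.4 s. The red-knobbed pin hangs released in the blue notch. The single-knuckle leaf is held between the jamb knuckles, still gripped.

- **Pin:** The knob met the notch's top face with the tool at 87.1 mm, the same height as when it sat in the hinge. Pictures after letting go show it hanging upright.
- **Leaf position:** It touched the brass V at the tool position I had predicted, within 0.5 mm. It presses on the V with about 8.5 N, and the sideways force is near zero. I estimate the hole at about 51–52 mm above the bench, against 52 mm wanted.
- **Leaf attitude:** The wrist camera gave a yaw of -0.36° and a pitch of about 0°. The arm was still at hand-in.

One check disagreed. A rough plane fit on the scene camera's depth gave about 6° of leaf yaw and under 1° of tilt. I discounted it because the patch was short and probably included the gripper fingers. The wrist camera and the tool's own orientation both contradict it.

I did not touch the other leaf, the look-alike pin or the bystanders on purpose. I saw no sign of contact with them, but I did not check each one again at the end.

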